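Find the full sugar tin by weight and clip it on the mate tray

ROBOT

A 6-joint arm with a two-finger parallel gripper is mounted at the origin on the work surface. World frame = base frame: x ahead of the robot, y to its left, z up, the work surface at z = 0. Lengths are in m, angles in rad, forces in N, time in s.
With the tool pointing down it reaches from about 0.425 to 0.925 m from the base axis. Payload 12.5 kg.
Tool frame: the origin (TCP) lies between the finger pads; the fingertips stand 14 mm ahead of it and the grasp point (between the pads) lies 5 mm behind it (finger_overhang is the distance from the TCP to the fingertips, in m); z points along the fingers, x is the direction in which the jaws open and shut, and the axes are right-handed (so a half turn about z gives the same grasp; the last joint's range is limited). The gripper opens to 85 mm and grips with 20 to 120 N. Pads are 22 mm wide; open, the fingers measure 114 mm over their backs; the gripper's body (76 mm by 85 mm) begins 54 mm behind the grasp point. The pads swing forward as they close: fully open they stand 13 mm farther back than shut.
Start: joints at [-1.394, 0.491, 1.559, -0, 1.092, -0.106], TCP at [0.174, -0.6, 0.245] pointing down, gripper open.
Joint ranges: [-3.1, 3.1], [-0.84, 2.19], [0.05, 2.79], [-1.13, 4.28], [0.06, 2.93], [-2.69, 2.69]. Speed limits (rad/s): [2.22, 2.22, 2.79, 3.14, 3.14, 3.14].

INTERFACE

Orientations are given as a rotation vector (axis times angle).
In Python, from station import * gives the robot as it stands.
- The arm moves only by the tool apply_moves, never from a script. Its argument "moves" is a list of rows, each a list of 3 entries, a list of its own where there are three numbers: the turn, a rotation vector about the tool's x, y, z in rad, then the shift along the tool's x, y, z in mm, then the finger opening in mm, from 0 to 85.4. A call has 1 to 20 rows; each row shifts and turns the commanded pose from where the row before left it, along the tool's axes as they then stand; what a row does not reach is not made up. A row lasts 1/8 s, in which the tool goes at most 62.5 mm and 10.7 degrees, less where a joint would pass 70% of its speed; a pose out of reach is approached as far as the arm can. A call is refused whole if a number of a shift passes 62.5 or a number of a turn 0.188, either way. A call with a gripper value outside its range is refused whole. The fingers move at their own pace and stop on an object; "grip_force" is the grip in N (left out, the last holds). Time passes only in rows, so rows that do not move let the fingers close. It gives the time, the measured TCP pose, the force and the opening at its end, in the units of the state.
- state(): the state, without advancing time (a new reading comes with each control period).
- camera(name): name is "scene" or "top"; returns a dict with "frame" (400x640x3 uint8, red, green, blue), "fx", "fy", "cx", "cy" (pixels), "k1" (the pictures are not rectified: a ray, as slopes to the right and down, at radius r is drawn at 1 + k1 r^2 times it, then the intrinsics apply), "camera_from_world" (4x4, takes a point from world to camera coordinates). Camera axes: x right, y up, looking along -z (the intrinsics and any distortion apply to the point x, -y, -z); pixel columns grow to the right and rows downward; lengths in m; the calibration is good to about 2 mm. A picture is of the moment at which its call begins. There is no depth.
- finish_job(): hands the job in, once; it reports no verdict.
The state is a dict: "t": time; "q": joint angles; "qd": joint speeds; "joint_efforts": joint torques, N m; "eef_pos": TCP position; "tool_rot": TCP orientation; "wrist_force": force on the tool from outside, world axes, zero at the start; "wrist_torque": the same for the moment, N m; "opening": finger opening in m.
Only numpy, scipy, OpenCV 4.12 (cv2) and the standard library are available. Lean on these libraries where they do the work, as an engineer would, in place of code of your own. Each camera call takes 0.05 s, during which the arm holds its last target. There are 200 camera calls.

TASK

Of the three look-alike tins on the shelf one is full of sugar lumps and two are empty, and only their weight in the hand tells which: stand the two empties upright in the grey refill box, and clip the full one on the mate tray. Stand it on the board in front of the spring clip and slide it gently in until the jaws have snapped behind it and it is fully home against the bumper, never forcing it. Set the tins down rather than drop them, tip none over, let go of everything, and leave the mate cup, the garage remote and the keys where they are.

Things in the scene. Friction and masses are not known exactly. Their poses are not given: they have to be found in the camera images.
- tin_a_mid (a point): one of three look-alike upright closed steel tins, 62 mm diameter, 100 mm tall, smooth, lid flush with the body; this point is its centre, 50 mm above its underside. Any one of the three is packed with sugar lumps and weighs about 380 g (350 to 410); the other two are empty, about 150 g. Nothing outside tells them apart
- tin_b_mid (a point): another of the three look-alike tins, same size and same kind of point as tin_a_mid; full or empty, not known
- tin_c_mid (a point): another of the three look-alike tins, same size and same kind of point as tin_a_mid; full or empty, not known
- tray: mate tray: fixed bamboo board, 200 mm (its x) by 220 mm (its y), 12 mm thick; origin at the centre of its underside. It carries a sprung steel clip, open towards -x: a tin standing on the board is slid along the board's +x between two jaws, which spread, then close behind it and hold it against a rubber bumper. Pushing it through takes 5 to 13 N; over 25 N is too much
- clip_foot: fixed slotted foot of the clip on the tray; origin on the board's top face, on the clip's middle line; axes as the board's. The clip is clamped on it anywhere within 13 mm either way along x and that setting is not measured: a home tin's axis is level with the origin in y but between 13 mm before and 13 mm beyond it in x, so home must be felt: the resistance climbs steeply at the bumper
- tray_front (a point): on the board's top face, on the clip's middle line, 78 mm before clip_foot (towards -x): a tin stood on the board with its axis here is clear of the jaws, whose flared ends begin 31 mm before the axis of a home tin. The jaws stand 10 to 30 mm above the board and reach 42 mm to either side; the bumper's plate rises 36 mm above the board
- jaw_l (a joint): left (+y) jaw of the clip, an upright leaf on a spring hinge, rad: 0 = at rest with no tin, about 0.12 = spread widest as the tin passes, about 0.03 (0 to 0.055, as the tin may sit a little to one side) = tin fully home; above 0.065 the tin is not yet home
- jaw_r (a joint): right (-y) jaw of the clip, same meaning as jaw_l
- refill_box: fixed open grey plastic refill box, 220 mm long (its x), 130 mm wide (its y), 40 mm high, walls and floor 4 mm thick; origin at the centre of its underside. Two tins stand in it side by side along its x, about 50 mm either way from its centre
- mate_cup: blue ceramic mate cup with a steel straw, bystander standing on the mate tray; 78 mm diameter, 82 mm high, the straw leans to its -y side and rises 145 mm; origin at the centre of its underside
- remote: grey plastic garage remote, bystander, 36 x 62 x 13 mm, lying flat; origin at the centre of its underside
- keys: two steel house keys on a loop, bystander, lying flat, 4 mm thick; origin at the centre of the 36 mm loop, keys reach 70 mm towards its +x
Mind the look-alikes: they are no part of the job. What is shaped like the part that bears tin_a_mid but red is not meant.

How it is judged:
At the end, for the whole second after the job is handed in: Full tin upright (0.08 rad) on the tray board in the clip, centred within 6 mm, both jaws closed behind it (each under 0.065 rad: within 3 mm of home). Both empties upright (0.1 rad) on the refill box floor, each bearing on it with under 2.6 N. All at rest, released (((x of tin_a_mid in the frame of clip_foot between -0.016 and 0.016 m and y of tin_a_mid in the frame of clip_foot between -0.006 and 0.006 m and z of tin_a_mid in the frame of clip_foot between 0.046 and 0.055 m and angle between tin_a_mid's own z axis and vertical below 0.08 rad and (x of tin_b_mid in the frame of refill_box between -0.08 and 0.08 m and y of tin_b_mid in the frame of refill_box between -0.036 and 0.036 m and z of tin_b_mid in the frame of refill_box between 0.045 and 0.06 m and angle between tin_b_mid's own z axis and vertical below 0.1 rad and contact force between tin_b and refill_box between 0.5 and 2.6 N) and (x of tin_c_mid in the frame of refill_box between -0.08 and 0.08 m and y of tin_c_mid in the frame of refill_box between -0.036 and 0.036 m and z of tin_c_mid in the frame of refill_box between 0.045 and 0.06 m and angle between tin_c_mid's own z axis and vertical below 0.1 rad and contact force between tin_c and refill_box between 0.5 and 2.6 N)) or (x of tin_b_mid in the frame of clip_foot between -0.016 and 0.016 m and y of tin_b_mid in the frame of clip_foot between -0.006 and 0.006 m and z of tin_b_mid in the frame of clip_foot between 0.046 and 0.055 m and angle between tin_b_mid's own z axis and vertical below 0.08 rad and (x of tin_a_mid in the frame of refill_box between -0.08 and 0.08 m and y of tin_a_mid in the frame of refill_box between -0.036 and 0.036 m and z of tin_a_mid in the frame of refill_box between 0.045 and 0.06 m and angle between tin_a_mid's own z axis and vertical below 0.1 rad and contact force between tin_a and refill_box between 0.5 and 2.6 N) and (x of tin_c_mid in the frame of refill_box between -0.08 and 0.08 m and y of tin_c_mid in the frame of refill_box between -0.036 and 0.036 m and z of tin_c_mid in the frame of refill_box between 0.045 and 0.06 m and angle between tin_c_mid's own z axis and vertical below 0.1 rad and contact force between tin_c and refill_box between 0.5 and 2.6 N)) or (x of tin_c_mid in the frame of clip_foot between -0.016 and 0.016 m and y of tin_c_mid in the frame of clip_foot between -0.006 and 0.006 m and z of tin_c_mid in the frame of clip_foot between 0.046 and 0.055 m and angle between tin_c_mid's own z axis and vertical below 0.08 rad and (x of tin_a_mid in the frame of refill_box between -0.08 and 0.08 m and y of tin_a_mid in the frame of refill_box between -0.036 and 0.036 m and z of tin_a_mid in the frame of refill_box between 0.045 and 0.06 m and angle between tin_a_mid's own z axis and vertical below 0.1 rad and contact force between tin_a and refill_box between 0.5 and 2.6 N) and (x of tin_b_mid in the frame of refill_box between -0.08 and 0.08 m and y of tin_b_mid in the frame of refill_box between -0.036 and 0.036 m and z of tin_b_mid in the frame of refill_box between 0.045 and 0.06 m and angle between tin_b_mid's own z axis and vertical below 0.1 rad and contact force between tin_b and refill_box between 0.5 and 2.6 N))) and value of joint each of jaw_l, jaw_r below 0.065 rad and linear speed of each of tin_a, tin_b, tin_c below 0.01 m/s and contact force between each of tin_a, tin_b, tin_c and the fingers below 0.05 N); the robot touches nothing.
It fails at once if a tin pressed into the clip with more than 25 N (contact force between any of tin_a, tin_b, tin_c and clip_foot above 25 N).
It fails at once if a tin let go while more than 20 mm above the floor of the refill box ((x of tin_a_mid in the frame of refill_box between -0.09 and 0.09 m and y of tin_a_mid in the frame of refill_box between -0.05 and 0.05 m and z of tin_a_mid in the frame of refill_box above 0.074 m and contact force between tin_a and the fingers below 0.05 N) or (x of tin_b_mid in the frame of refill_box between -0.09 and 0.09 m and y of tin_b_mid in the frame of refill_box between -0.05 and 0.05 m and z of tin_b_mid in the frame of refill_box above 0.074 m and contact force between tin_b and the fingers below 0.05 N) or (x of tin_c_mid in the frame of refill_box between -0.09 and 0.09 m and y of tin_c_mid in the frame of refill_box between -0.05 and 0.05 m and z of tin_c_mid in the frame of refill_box above 0.074 m and contact force between tin_c and the fingers below 0.05 N)).
It fails at once if a tin tipped over (angle between any of tin_a_mid, tin_b_mid, tin_c_mid's own z axis and vertical above 0.6 rad).
It fails at once if mate cup, garage remote or keys shifted by more than 15 mm, or the cup tipped (distance of any of mate_cup, remote, keys from where it was at the start of the episode above 0.015 m or angle between mate_cup's own z axis and vertical above 0.3 rad).
It also fails if it takes over 70 s, if anything falls off the work surface, if the arm or the gripper's body presses on something with over 40 N, if the wrist force passes 120 N, or if a joint passes its speed limit or range.

## Working session

There is one attempt and no reset: what is moved stays moved. The work goes in short steps, Python scripts to look and compute and a tool call to move; the robot and the scene stay as the last step left them, time stands still between calls to the robot, and variables do not carry over. Pictures are saved under pics/ and viewed, about 8 in all and at most 12, crops included, and the job is handed in when it is done.

Besides the shell and the picture viewer there is one more tool, called after "Request:" as name(argument=value, ...), one argument or row to a line, values as JSON. apply_moves: Moves the arm, as the interface text tells. Its arguments: {"type":"object","properties":{"moves":{"type":"array","items":{"type":"array"}},"grip_force":{"type":"number"}},"required":["moves"]}

```bash
ls; mkdir -p pics
python3 - <<'E'
from station import *
import cv2,numpy as np
print(state())
for n in("scene","top"):
    c=camera(n); cv2.imwrite(f"pics/{n}0.png",c["frame"][:,:,::-1]); print(n,c["fx"],c["fy"],c["cx"],c["cy"],c["k1"],np.round(c["camera_from_world"],4).tolist())
E
```

```text
pics
{'t': 0.0, 'q': array([-1.39362258e+00,  4.91587566e-01,  1.55946796e+00, -1.32521809e-05,
        1.09166730e+00, -1.05604654e-01]), 'qd': array([-1.06001407e-03,  1.33389514e-03,  7.19650266e-05, -3.30960749e-04,
        6.28776706e-04, -1.59879741e-04]), 'joint_efforts': array([ 1.51198477e-03, -6.18444443e+01, -2.61596167e+01, -9.29137173e-05,
        4.11043293e-03, -1.80348707e-05]), 'eef_pos': array([ 0.1743696 , -0.59996507,  0.24470395]), 'tool_rot': array([-2.51171314e+00,  1.88576670e+00,  1.31167824e-03]), 'wrist_force': array([ 0.00901175, -0.78896099, -0.0862325 ]), 'wrist_torque': array([ 0.04270589, -0.02230646, -0.01461452]), 'opening': 0.08549413509850064}
scene 423.6927052352979 423.6927052352979 316.448575596456 202.56155918840443 0.021396250515645483 [[0.0414, 0.9991, 0.0008, -0.0062], [-0.6462, 0.0261, 0.7627, 0.3249], [0.762, -0.0321, 0.6467, -1.4555], [0.0, 0.0, 0.0, 1.0]]
top 373.68044786643287 373.68044786643287 318.7391184279864 198.1892808523493 -0.08105910403976078 [[0.0103, -0.9993, 0.036, -0.0372], [0.9965, 0.0132, 0.082, -0.5813], [-0.0824, 0.0351, 0.996, -0.9788], [0.0, 0.0, 0.0, 1.0]]
```

View pics/scene0.png

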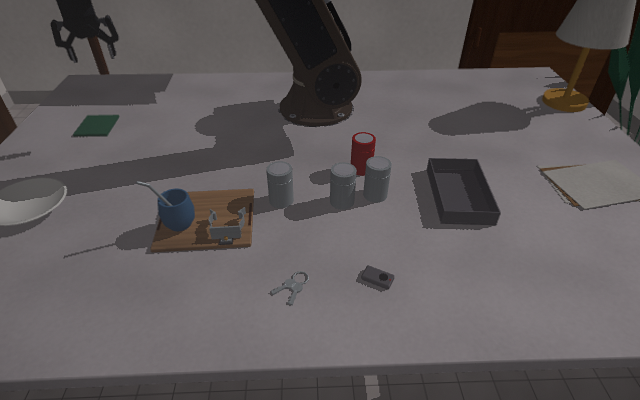

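View pics/top0.png

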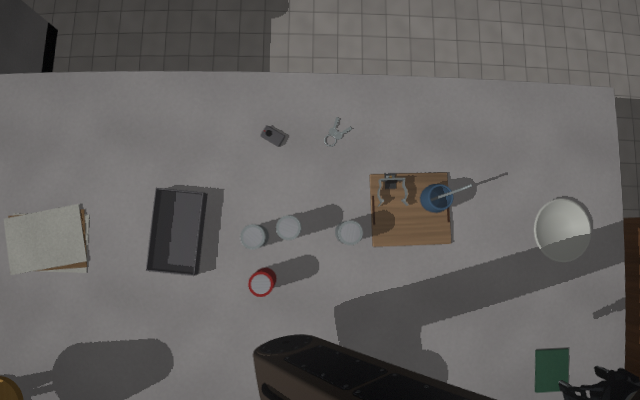

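The scene shows three grey tins at scene (280,185), (343,186) and (377,180), which are top (349,232), (289,228) and (254,237). The lookalike is a red tin at scene (363,153) / top (262,283), not wanted. The tray with cup and clip is at top (412,209), the box at top (178,231), the remote at (274,135) and the keys at (338,132). Next I'll take close crops.

```bash
cat > h.py <<'E'
import numpy as np,cv2
from scipy.optimize import brentq,least_squares
def ray(c,u,v):
    x=(u-c["cx"])/c["fx"];y=(v-c["cy"])/c["fy"];rd=np.hypot(x,y)
    r=brentq(lambda r:r*(1+c["k1"]*r*r)-rd,0,1.5) if rd>0 else 0
    s=r/rd if rd>0 else 1
    M=np.array(c["camera_from_world"]);R=M[:3,:3]
    return -R.T@M[:3,3],R.T@np.array([x*s,-y*s,-1])
def atz(c,u,v,z):
    o,d=ray(c,u,v);return o+d*(z-o[2])/d[2]
def tri(*a):
    A=np.zeros((3,3));b=np.zeros(3);L=[]
    for c,u,v in a:
        o,d=ray(c,u,v);d=d/np.linalg.norm(d);P=np.eye(3)-np.outer(d,d);A+=P;b+=P@o;L.append((P,o))
    p=np.linalg.solve(A,b);return p,max(np.linalg.norm(P@(p-o)) for P,o in L)
def proj(c,p):
    M=np.array(c["camera_from_world"]);q=M[:3,:3]@np.array(p)+M[:3,3];x=q[0]/-q[2];y=-q[1]/-q[2];s=1+c["k1"]*(x*x+y*y)
    return c["cx"]+c["fx"]*x*s,c["cy"]+c["fy"]*y*s
def crop(c,u0,v0,u1,v1,k,fn):
    cv2.imwrite(fn,np.clip(cv2.resize(c["frame"][v0:v1,u0:u1,::-1],None,fx=k,fy=k,interpolation=cv2.INTER_CUBIC).astype(float)*1.5,0,255).astype('uint8'))
E
python3 - <<'E'
from station import *
from h import *
t=camera("top");s=camera("scene")
a=cv2.resize(t["frame"][165:305,140:300],None,fx=5,fy=5,interpolation=2)[:,:800]
crop(t,140,165,300,285,5,"pics/c1.png")
crop(t,300,160,460,260,5,"pics/c2.png")
crop(s,140,130,400,255,3,"pics/c3.png")
E
```

```text
(no output)
```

View pics/c1.png

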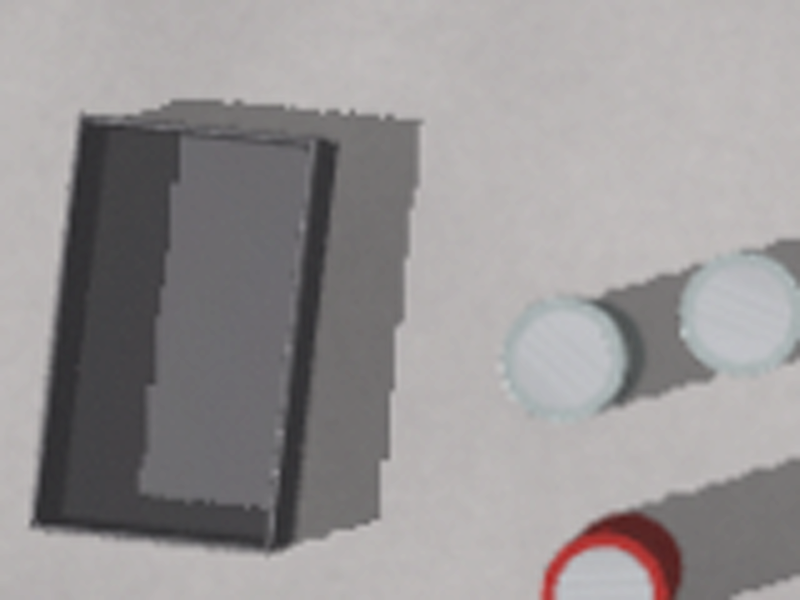

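View pics/c2.png

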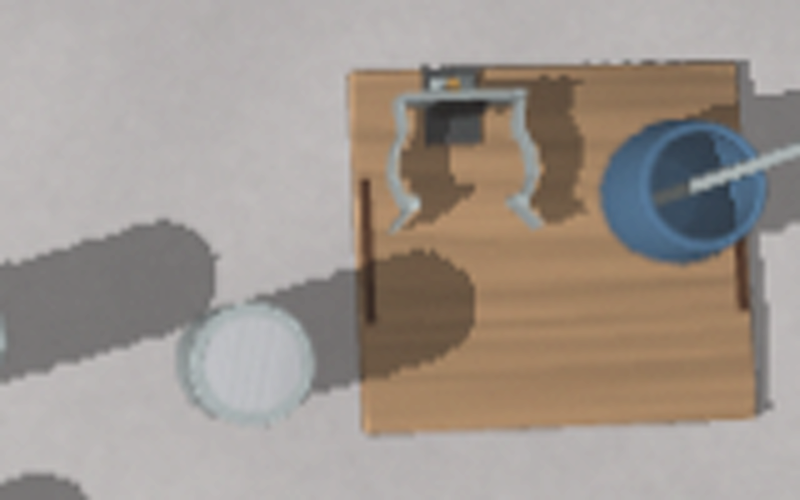

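View pics/c3.png

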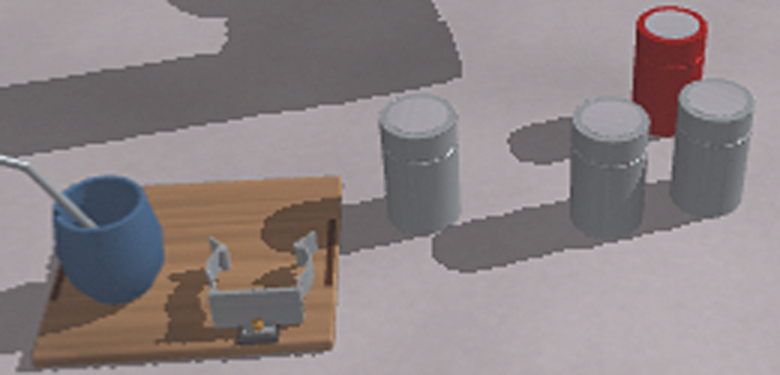

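Run:
```python
from station import *
from h import *
t=camera("top");s=camera("scene")
print(np.round(ray(t,320,200)[0],3),np.round(ray(s,320,200)[0],3))
f=lambda U,V,k,u0,v0:((U+.5)/k-.5+u0,(V+.5)/k-.5+v0)
for n,a,b in(("T1",f(251,362,5,300,160),f(418,116,3,140,130)),("T2",f(744,313,5,140,165),f(610,118,3,140,130)),("T3",f(566,358,5,140,165),f(715,101,3,140,130)),
 ("trayL",f(350,72,5,300,160),f(334,348,3,140,130)),("trayBL",f(366,432,5,300,160),f(340,178,3,140,130))):
    p,e=tri((t,*a),(s,*b));print(n,np.round(p,4),round(e,4),"top@",np.round(atz(t,*a,.1),4),"scene@",np.round(atz(s,*b,.1),4))
print("tray",[np.round(atz(t,*f(*x,5,300,160),.012)[:2],4).tolist() for x in((350,72),(745,61),(757,416),(366,432))])
print("box",[np.round(atz(t,*f(*x,5,140,165),.04)[:2],4).tolist() for x in((82,117),(318,138),(270,550),(33,524))])
print("box scene",[np.round(atz(s,*x,.04)[:2],4).tolist() for x in((429,160),(481,160),(497,211),(440,212))])
print("clip", [np.round(atz(t,*f(*x,5,300,160),z)[:2],4).tolist() for x,z in(((405,97),.048),((522,95),.048),((410,203),.042),((518,203),.042),((397,228),.042),((535,225),.042),((480,80),.015))])
print("cup rim",np.round(atz(t,*f(702,184,5,300,160),.082),3),"straw",np.round(tri((t,507,174),(s,138,183)),3))
```

```text
[0.499 0.005 1.024] [ 1.319 -0.049  0.693]
T1 [ 0.4925 -0.1044  0.102 ] 0.0008 top@ [ 0.4925 -0.1054  0.1   ] scene@ [ 0.4899 -0.1039  0.1   ]
T2 [0.5029 0.0473 0.103 ] 0.0011 top@ [0.5028 0.0463 0.1   ] scene@ [0.4987 0.0489 0.1   ]
T3 [0.4798 0.1345 0.1007] 0.0013 top@ [0.4797 0.1333 0.1   ] scene@ [0.4788 0.136  0.1   ]
trayL [ 0.6522 -0.1693  0.0061] 0.0018 top@ [ 0.6381 -0.1549  0.1   ] scene@ [ 0.7436 -0.1513  0.1   ]
trayBL [ 0.4545 -0.1779  0.0113] 0.001 top@ [ 0.4584 -0.1629  0.1   ] scene@ [ 0.5671 -0.1602  0.1   ]
tray [[0.6514, -0.1702], [0.6617, -0.3938], [0.4641, -0.3972], [0.4545, -0.1789]]
box [[0.6018, 0.402], [0.5922, 0.2754], [0.3766, 0.2939], [0.3876, 0.4196]]
box scene [[0.384, 0.2945], [0.39, 0.4341], [0.5966, 0.4011], [0.5948, 0.2685]]
clip [[0.633, -0.1934], [0.6352, -0.2565], [0.5771, -0.197], [0.5778, -0.2554], [0.5637, -0.19], [0.5662, -0.2646], [0.6477, -0.2419]]Traceback (most recent call last):
  File "<stdin>", line 13, in <module>
    return _wrapfunc(a, 'round', decimals=decimals, out=out)
    return _wrapit(obj, method, *args, **kwds)
    conv = _array_converter(obj)
ValueError: setting an array element with a sequence. The requested array has an inhomogeneous shape after 1 dimensions. The detected shape was (2,) + inhomogeneous part.
```

Request:
apply_moves(
  moves=[
    [[0,0,-0.1655],[0,0,0],85],
    [[0,0,-0.1655],[0,0,0],85],
    [[0,0,-0.1655],[0,0,0],85],
    [[0,0,-0.1655],[0,0,0],85],
    [[0,0,-0.1655],[0,0,0],85],
    [[0,0,-0.1655],[0,0,0],85],
    [[0,0,-0.1655],[0,0,0],85],
    [[0,0,-0.1655],[0,0,0],85],
    [[0,0,0],[33.5,-48.4,0],85],
    [[0,0,0],[33.5,-48.4,0],85],
    [[0,0,0],[33.5,-48.4,0],85],
    [[0,0,0],[33.5,-48.4,0],85],
    [[0,0,0],[33.5,-48.4,0],85],
    [[0,0,0],[33.5,-48.4,0],85],
    [[0,0,0],[33.5,-48.4,0],85],
    [[0,0,0],[33.5,-48.4,0],85],
    [[0,0,0],[33.5,-48.4,0],85],
    [[0,0,0],[33.5,-48.4,0],85],
  ],
  grip_force=40,
)

```text
t: 2.55
eef_pos: [0.4927, -0.1027, 0.2455]
tool_rot: [3.141, 0.057, 0.001]
wrist_force: [0.4, -0.8, -0.2]
opening: 0.0852
```

```bash
cat >> h.py <<'E'
def go(st,x,y,z,yaw=.036):
    "remaining shift in tool axes, mm, and turn"
    from scipy.spatial.transform import Rotation as R
    r=R.from_rotvec(st["tool_rot"]).as_matrix();d=np.array([x,y,z])-st["eef_pos"]
    ya=np.arctan2(r[1,0],r[0,0])
    print("pos",np.round(st["eef_pos"],4),"yaw",round(ya,4),"z",np.round(r[:,2],3),"shift mm",np.round(r.T@d*1000,1),"turnz",round(ya-yaw,4),"F",np.round(st["wrist_force"],2),"op",round(st["opening"]*1e3,1),"t",round(st["t"],2))
E
python3 -c "
from station import *
from h import *
go(state(),.4925,-.1049,.062)"
```

```text
pos [ 0.4927 -0.1027  0.2455] yaw 0.036 z [ 0.001 -0.    -1.   ] shift mm [ -0.3   2.2 183.5] turnz 0.0 F [ 0.39 -0.82 -0.23] op 85.2 t 2.55
```

Request:
apply_moves(
  moves=[
    [[0,0,0],[0,2,40],85],
    [[0,0,0],[0,0,40],85],
    [[0,0,0],[0,0,40],85],
    [[0,0,0],[0,0,33],85],
    [[0,0,0],[0,0,20],85],
    [[0,0,0],[0,0,10],85],
    [[0,0,0],[0,0,0],85],
    [[0,0,0],[0,0,0],55],
    [[0,0,0],[0,0,0],55],
    [[0,0,0],[0,0,0],55],
    [[0,0,0],[0,0,0],55],
    [[0,0,0],[0,0,0],55],
  ],
)

```text
t: 4.05
eef_pos: [0.4922, -0.1066, 0.0633]
tool_rot: [3.14, 0.057, 0.002]
wrist_force: [-3.8, 1.1, 5.9]
opening: 0.0612
```

Request:
apply_moves(
  moves=[
    [[0,0,0],[0,0,-4],55],
    [[0,0,0],[0,0,-10],55],
    [[0,0,0],[0,0,-20],55],
    [[0,0,0],[0,0,-20],55],
    [[0,0,0],[0,0,-10],55],
    [[0,0,0],[0,0,0],55],
    [[0,0,0],[0,0,0],55],
    [[0,0,0],[0,0,0],55],
  ],
)

```text
t: 5.05
eef_pos: [0.4916, -0.1064, 0.1257]
tool_rot: [-3.141, -0.057, 0.002]
wrist_force: [0.8, -0.2, -0.7]
opening: 0.0613
```

```bash
python3 -c "
from station import *
from h import *
for i in range(4):
    s=state(); print(np.round(s['wrist_force'],2),np.round(s['wrist_torque'],2),np.round(s['joint_efforts'],2),np.round(s['eef_pos'],4));c=camera('scene')
crop(c,200,80,400,230,4,'pics/c4.png')"
```

```text
[ 0.79 -0.21 -0.71] [-0.05 -0.   -0.01] [ 1.000e-02 -5.347e+01 -1.729e+01  0.000e+00  0.000e+00 -0.000e+00] [ 0.4916 -0.1064  0.1257]
[-0.38  0.87 -2.34] [ 0.03  0.01 -0.03] [ 1.000e-02 -5.335e+01 -1.727e+01 -0.000e+00  0.000e+00  0.000e+00] [ 0.4917 -0.1064  0.1257]
[-0.29  0.44 -0.74] [ 0.03 -0.01  0.03] [  0.   -53.26 -17.27  -0.     0.    -0.  ] [ 0.4917 -0.1064  0.1258]
[ 0.72  0.21 -0.52] [-0.02  0.05 -0.02] [  0.   -53.2  -17.27  -0.     0.    -0.  ] [ 0.4918 -0.1064  0.1259]
```

View pics/c4.png

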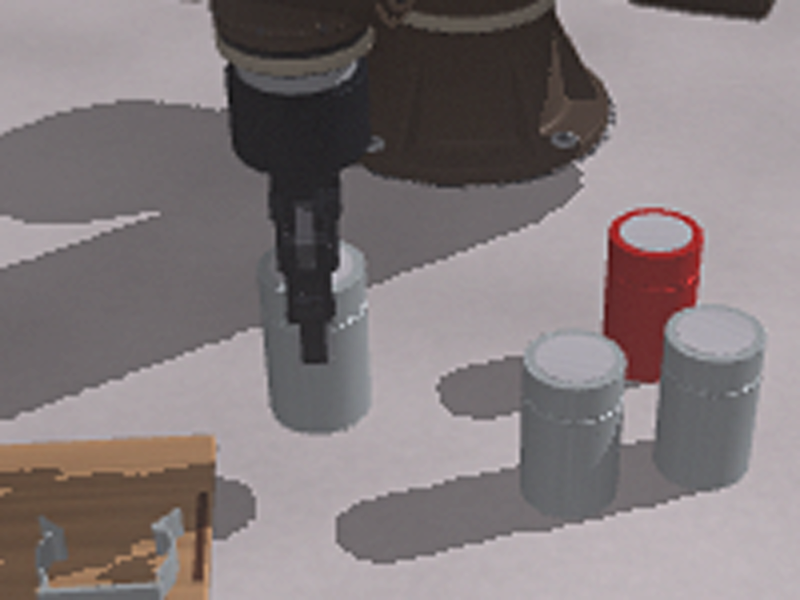

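The tin is held upright at (316,340) in the crop, with the finger centred on it. The wrist force is noisy (about 0.8 N), so I'll average readings.

```bash
cat > w.py <<'E'
from station import *
import numpy as np
L=[]
for i in range(16):
    camera('top'); L.append(state()['wrist_force'])
L=np.array(L);print(L.mean(0).round(2),(L.std(0)/4).round(2),state()['eef_pos'].round(4),state()['joint_efforts'].round(2),round(state()['t'],2))
E
python3 w.py
```

```text
[ 0.18 -0.05 -1.38] [0.09 0.12 0.09] [ 0.4919 -0.1065  0.1263] [  0.   -53.19 -17.32  -0.     0.     0.  ] 6.05
```

```bash
python3 -c "
from station import *
from h import *
go(state(),.540,.343,.24)"
```

```text
pos [ 0.4919 -0.1065  0.1263] yaw 0.036 z [ 0. -0. -1.] shift mm [  64.3 -447.4 -113.7] turnz -0.0 F [ 0.73 -0.5  -1.76] op 61.5 t 6.05
```

Request:
apply_moves(
  moves=[
    [[0,0,0],[0,0,-20],55],
    [[0,0,0],[0,0,-40],55],
    [[0,0,0],[0,0,-40],55],
    [[0,0,0],[1,-10,-14],55],
    [[0,0,0],[4,-27,0],55],
    [[0,0,0],[6,-40,0],55],
    [[0,0,0],[6,-40,0],55],
    [[0,0,0],[6,-40,0],55],
    [[0,0,0],[6,-40,0],55],
    [[0,0,0],[6,-40,0],55],
    [[0,0,0],[6,-40,0],55],
    [[0,0,0],[6,-40,0],55],
    [[0,0,0],[6,-40,0],55],
    [[0,0,0],[6,-40,0],55],
    [[0,0,0],[6,-30,0],55],
    [[0,0,0],[4,-15,0],55],
    [[0,0,0],[1,-5,0],55],
    [[0,0,0],[0,0,0],55],
  ],
)

```text
t: 8.3
eef_pos: [0.5456, 0.3423, 0.2399]
tool_rot: [3.141, 0.056, -0.001]
wrist_force: [-0.0, 0.6, -1.3]
opening: 0.0608
```

```bash
python3 -c "
from station import *
from h import *
go(state(),.540,.343,.069)
c=camera('top');crop(c,140,165,300,285,5,'pics/c5.png')"
```

```text
pos [0.5456 0.3423 0.2399] yaw 0.0357 z [-0. -0. -1.] shift mm [ -5.5  -1.  170.9] turnz -0.0003 F [-0.03  0.64 -1.28] op 60.8 t 8.3
```

View pics/c5.png

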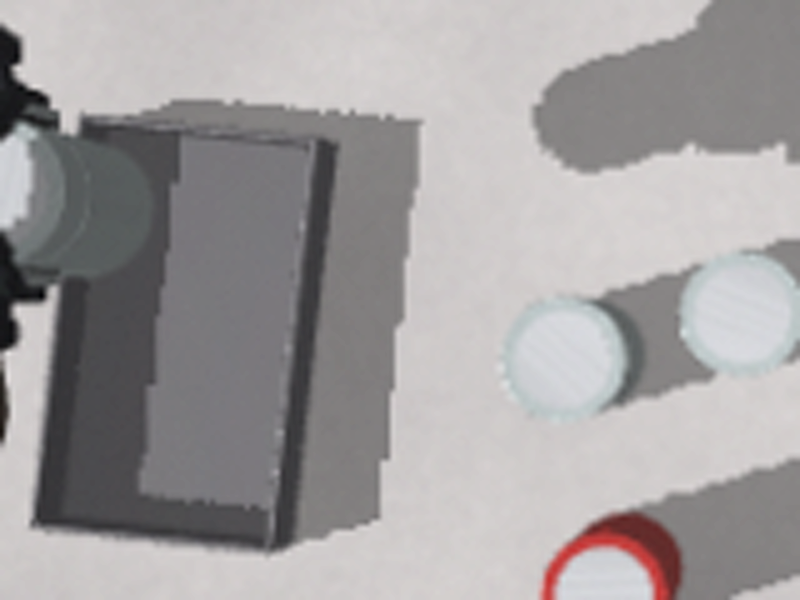

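The tin hangs over the box's far half, displaced left by perspective, and the view agrees with the computed pose. I'll shift by -5.5 mm in x and lower it.

Request:
apply_moves(
  moves=[
    [[0,0,0],[-5.5,-1,20],55],
    [[0,0,0],[0,0,40],55],
    [[0,0,0],[0,0,40],55],
    [[0,0,0],[0,0,30],55],
    [[0,0,0],[0,0,20],55],
    [[0,0,0],[0,0,10],55],
    [[0,0,0],[0,0,6],55],
    [[0,0,0],[0,0,2],55],
    [[0,0,0],[0,0,1],55],
    [[0,0,0],[0,0,0],55],
    [[0,0,0],[0,0,0],55],
  ],
)

```text
t: 9.72
eef_pos: [0.5403, 0.3436, 0.0716]
tool_rot: [-3.141, -0.057, -0.001]
wrist_force: [-0.2, 0.8, -0.9]
opening: 0.0607
```

```bash
python3 w.py
```

```text
[-0.12  0.06 -1.52] [0.14 0.1  0.07] [0.5402 0.3436 0.0712] [  0.   -69.65 -19.52   0.     0.    -0.  ] 10.53
```

Request:
apply_moves(
  moves=[
    [[0,0,0],[0,0,1],55],
    [[0,0,0],[0,0,1],55],
    [[0,0,0],[0,0,1],55],
    [[0,0,0],[0,0,0.5],55],
    [[0,0,0],[0,0,0],55],
    [[0,0,0],[0,0,0],55],
  ],
)

```text
t: 11.28
eef_pos: [0.5402, 0.3436, 0.0678]
tool_rot: [3.141, 0.057, 0.0]
wrist_force: [0.3, 0.3, -1.6]
opening: 0.0614
```

```bash
python3 w.py
```

```text
[-0.03  0.02 -1.5 ] [0.14 0.14 0.12] [0.5402 0.3436 0.0678] [ -0.   -69.77 -19.36   0.     0.    -0.  ] 12.07
```

Request:
apply_moves(
  moves=[
    [[0,0,0],[0,0,0.7],55],
    [[0,0,0],[0,0,0],55],
    [[0,0,0],[0,0,0],65],
    [[0,0,0],[0,0,0],75],
    [[0,0,0],[0,0,0],85],
    [[0,0,0],[0,0,0],85],
    [[0,0,0],[0,0,0],85],
    [[0,0,0],[0,0,-20],85],
    [[0,0,0],[0,0,-40],85],
    [[0,0,0],[0,0,-40],85],
    [[0,0,0],[0,0,-20],85],
    [[0,0,0],[0,0,0],85],
  ],
)

```text
t: 13.58
eef_pos: [0.5406, 0.3438, 0.1885]
tool_rot: [-3.14, -0.057, -0.004]
wrist_force: [-0.1, 0.6, 0.0]
opening: 0.0853
```

```bash
python3 -c "
from station import *
from h import *
go(state(),.4797,.1340,.062)"
```

```text
pos [0.5406 0.3438 0.1885] yaw 0.0361 z [ 0.003  0.001 -1.   ] shift mm [-68.7 207.6 126.1] turnz 0.0001 F [-0.09  0.61  0.01] op 85.3 t 13.57
```

Request:
apply_moves(
  moves=[
    [[0,0,0],[-6,20,0],85],
    [[0,0,0],[-13,40,0],85],
    [[0,0,0],[-14,40,0],85],
    [[0,0,0],[-14,40,0],85],
    [[0,0,0],[-13,40,0],85],
    [[0,0,0],[-8.5,27.5,0],85],
    [[0,0,0],[0,0,0],85],
    [[0,0,0],[0,0,20],85],
    [[0,0,0],[0,0,40],85],
    [[0,0,0],[0,0,36],85],
    [[0,0,0],[0,0,20],85],
    [[0,0,0],[0,0,10],85],
    [[0,0,0],[0,0,0],85],
    [[0,0,0],[0,0,0],55],
    [[0,0,0],[0,0,0],55],
    [[0,0,0],[0,0,0],55],
    [[0,0,0],[0,0,0],55],
    [[0,0,0],[0,0,0],55],
  ],
)

```text
t: 15.82
eef_pos: [0.4795, 0.1338, 0.0619]
tool_rot: [-3.141, -0.057, -0.002]
wrist_force: [-1.8, 1.3, 7.0]
opening: 0.0613
```

Request:
apply_moves(
  moves=[
    [[0,0,0],[0,0,-4],55],
    [[0,0,0],[0,0,-10],55],
    [[0,0,0],[0,0,-20],55],
    [[0,0,0],[0,0,-40],55],
    [[0,0,0],[0,0,-40],55],
    [[0,0,0],[0,0,-40],55],
    [[0,0,0],[0,0,-20],55],
    [[0,0,0],[0,0,-4],55],
    [[0,0,0],[0,0,0],55],
    [[0,0,0],[0,0,0],55],
  ],
)

```text
t: 17.08
eef_pos: [0.4789, 0.1337, 0.2381]
tool_rot: [3.141, 0.056, -0.003]
wrist_force: [-0.3, 0.3, -1.5]
opening: 0.0614
```

```bash
python3 w.py; python3 -c "
from station import *
from h import *
go(state(),.440,.351,.24);go(state(),.515,-.2285,.24)"
```

```text
[ 0.14  0.04 -1.66] [0.11 0.12 0.1 ] [0.4792 0.1338 0.2391] [ -0.   -47.88 -23.96   0.     0.     0.  ] 17.88
pos [0.4792 0.1338 0.2391] yaw 0.036 z [ 0. -0. -1.] shift mm [ -31.4 -218.5   -0.9] turnz 0.0 F [ 0.37  0.31 -1.63] op 61.1 t 17.88
pos [0.4792 0.1338 0.2391] yaw 0.036 z [ 0. -0. -1.] shift mm [ 22.7 363.3  -0.9] turnz 0.0 F [ 0.37  0.31 -1.63] op 61.1 t 17.88
```

Request:
apply_moves(
  moves=[
    [[0,0,0],[-4,-20,0],55],
    [[0,0,0],[-6,-40,0],55],
    [[0,0,0],[-6,-40,0],55],
    [[0,0,0],[-6,-40,0],55],
    [[0,0,0],[-6,-40,0],55],
    [[0,0,0],[-5,-28,0],55],
    [[0,0,0],[-1,-10,0],55],
    [[0,0,0],[0,0,0],55],
    [[0,0,0],[0,0,20],55],
    [[0,0,0],[0,0,40],55],
    [[0,0,0],[0,0,40],55],
    [[0,0,0],[0,0,30],55],
    [[0,0,0],[0,0,20],55],
    [[0,0,0],[0,0,10],55],
    [[0,0,0],[0,0,6],55],
    [[0,0,0],[0,0,2],55],
    [[0,0,0],[0,0,0],55],
    [[0,0,0],[0,0,0],55],
  ],
)

```text
t: 20.12
eef_pos: [0.4375, 0.3505, 0.0715]
tool_rot: [-3.141, -0.057, -0.001]
wrist_force: [0.7, 0.1, -2.7]
opening: 0.061
```

```bash
python3 -c "
from station import *
from h import *
go(state(),.438,.351,.066)"
```

```text
pos [0.4375 0.3505 0.0715] yaw 0.036 z [ 0.001  0.    -1.   ] shift mm [ 0.5 -0.5  5.5] turnz 0.0 F [ 0.67  0.15 -2.67] op 61.0 t 20.12
```

Request:
apply_moves(
  moves=[
    [[0,0,0],[0,0,2],55],
    [[0,0,0],[0,0,1],55],
    [[0,0,0],[0,0,1],55],
    [[0,0,0],[0,0,1],55],
    [[0,0,0],[0,0,0.5],55],
    [[0,0,0],[0,0,0],55],
    [[0,0,0],[0,0,0],55],
  ],
)

```text
t: 21.0
eef_pos: [0.4374, 0.3505, 0.066]
tool_rot: [-3.141, -0.057, -0.0]
wrist_force: [-2.3, -0.2, 4.9]
opening: 0.0615
```

Request:
apply_moves(
  moves=[
    [[0,0,0],[0,0,0],65],
    [[0,0,0],[0,0,0],75],
    [[0,0,0],[0,0,0],85],
    [[0,0,0],[0,0,0],85],
    [[0,0,0],[0,0,0],85],
    [[0,0,0],[0,0,-20],85],
    [[0,0,0],[0,0,-40],85],
    [[0,0,0],[0,0,-40],85],
    [[0,0,0],[0,0,-20],85],
    [[0,0,0],[0,0,0],85],
  ],
)

```text
t: 22.25
eef_pos: [0.4377, 0.3506, 0.1867]
tool_rot: [-3.14, -0.056, -0.004]
wrist_force: [0.6, 0.1, 0.1]
opening: 0.0846
```

```bash
python3 -c "
from station import *
from h import *
go(state(),.5029,.0470,.062)"
```

```text
pos [0.4377 0.3506 0.1867] yaw 0.036 z [ 0.002  0.001 -1.   ] shift mm [ 53.9 305.9 124.5] turnz -0.0 F [0.55 0.09 0.15] op 84.6 t 22.25
```

Request:
apply_moves(
  moves=[
    [[0,0,0],[4,20,0],85],
    [[0,0,0],[7,40,0],85],
    [[0,0,0],[7,40,0],85],
    [[0,0,0],[7,40,0],85],
    [[0,0,0],[7,40,0],85],
    [[0,0,0],[7,40,0],85],
    [[0,0,0],[7,40,0],85],
    [[0,0,0],[6,36,0],85],
    [[0,0,0],[2,10,0],85],
    [[0,0,0],[0,0,0],85],
    [[0,0,0],[0,0,20],85],
    [[0,0,0],[0,0,40],85],
    [[0,0,0],[0,0,34],85],
    [[0,0,0],[0,0,20],85],
    [[0,0,0],[0,0,9.5],85],
    [[0,0,0],[0,0,0],85],
    [[0,0,0],[0,0,0],55],
    [[0,0,0],[0,0,0],55],
    [[0,0,0],[0,0,0],55],
    [[0,0,0],[0,0,0],55],
  ],
  grip_force=60,
)

```text
t: 24.75
eef_pos: [0.5026, 0.0466, 0.0631]
tool_rot: [3.141, 0.057, 0.002]
wrist_force: [-2.1, 0.9, 4.3]
opening: 0.0608
```

Request:
apply_moves(
  moves=[
    [[0,0,0],[0,0,0],55],
    [[0,0,0],[0,0,-4],55],
    [[0,0,0],[0,0,-10],55],
    [[0,0,0],[0,0,-20],55],
    [[0,0,0],[0,0,-30],55],
    [[0,0,0],[0,0,-16],55],
    [[0,0,0],[0,0,0],55],
    [[0,0,0],[0,0,0],55],
  ],
)

```text
t: 25.75
eef_pos: [0.502, 0.0465, 0.1417]
tool_rot: [3.141, 0.056, -0.001]
wrist_force: [0.6, -0.3, -3.9]
opening: 0.0611
```

```bash
python3 w.py; python3 -c "
from station import *
from h import *
go(state(),.513,-.2285,.14)
t=camera('top');crop(t,290,160,450,260,5,'pics/c6.png');crop(t,140,165,300,285,5,'pics/c7.png')"
```

```text
[ 0.13  0.01 -3.89] [0.12 0.13 0.13] [0.5024 0.0465 0.1421] [ -0.   -53.8  -18.96   0.     0.    -0.  ] 26.55
pos [0.5024 0.0465 0.1421] yaw 0.036 z [ 0. -0. -1.] shift mm [  0.7 275.2   2.1] turnz 0.0 F [ 0.38 -0.2  -3.78] op 60.9 t 26.55
```

View pics/c7.png

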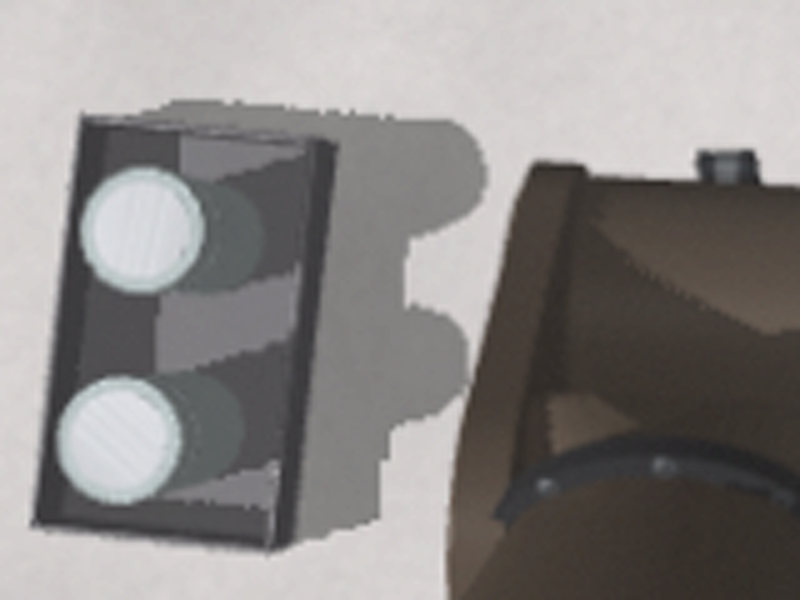

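Both empties stand upright in the box (tops at (142,230) and (120,440) in the crop). The third tin weighs 3.89 N, so it is the full one. I'll cross-check the clip's middle line with the scene view.

Run:
```python
from station import *
from h import *
s=camera("scene");t=camera("top")
f=lambda U,V,k,u0,v0:((U+.5)/k-.5+u0,(V+.5)/k-.5+v0)
F=lambda x:f(*x,3,140,130)
print("bumper scene",[np.round(atz(s,*F(x),.048),4).tolist() for x in((211,292),(301,290))])
print("tips top-edge .042 scene",[np.round(atz(s,*F(x),.042),4).tolist() for x in((212,238),(312,233))])
print("foot scene",[np.round(atz(s,*F(x),.014),4).tolist() for x in((237,338),(278,338))])
g=lambda x:f(*x,5,300,160)
print("bump tri",tri((t,*g((405,97))),(s,*F((301,290)))),tri((t,*g((522,95))),(s,*F((211,292)))))
print("foot top",[np.round(atz(t,*g(x),.016),4).tolist() for x in((427,103),(484,103),(425,145),(484,142),(425,70),(482,70))])
print("tray scene",[np.round(atz(s,*F(x),.012),4).tolist() for x in((334,343),(340,178),(148,184))])
```

```text
bumper scene [[0.6324, -0.2547, 0.048], [0.633, -0.189, 0.048]]
tips top-edge .042 scene [[0.5649, -0.2649, 0.042], [0.5621, -0.1879, 0.042]]
foot scene [[0.6469, -0.2388, 0.014], [0.6481, -0.2084, 0.014]]
bump tri (array([ 0.63292087, -0.19110646,  0.04833225]), np.float64(0.002152118617188718)) (array([ 0.63477199, -0.25489918,  0.05042842]), np.float64(0.0009657638745647224))
foot top [[0.6343, -0.2121, 0.016], [0.6349, -0.2438, 0.016], [0.6111, -0.2108, 0.016], [0.6133, -0.2436, 0.016], [0.6526, -0.2111, 0.016], [0.6532, -0.2429, 0.016]]
tray scene [[0.6531, -0.1668, 0.012], [0.4556, -0.1767, 0.012], [0.4573, -0.3398, 0.012]]
```

View pics/c6.png

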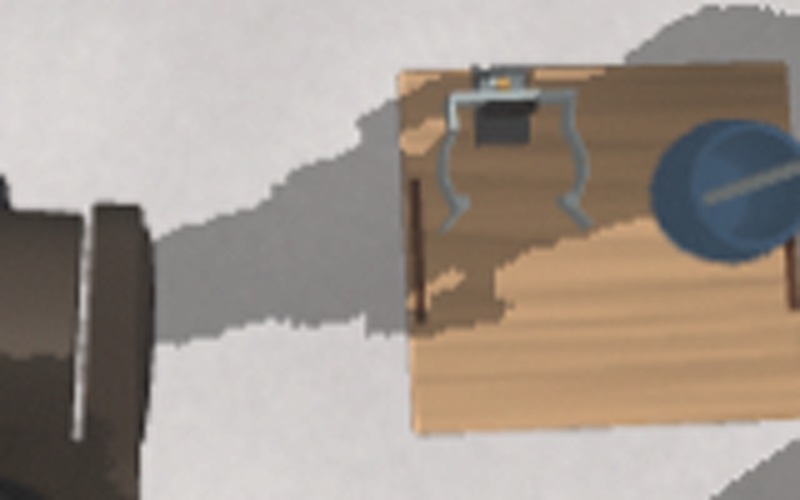

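Request:
apply_moves(
  moves=[
    [[0,0,0],[0,15,0],55],
    [[0,0,0],[0,30,0],55],
    [[0,0,0],[0,40,0],55],
    [[0,0,0],[0,40,0],55],
    [[0,0,0],[0,40,0],55],
    [[0,0,0],[0,40,0],55],
    [[0,0,0],[0,35,0],55],
    [[0,0,0],[0.7,25,0],55],
    [[0,0,0],[0,10,0],55],
    [[0,0,0],[0,0,0],55],
    [[0,0,0],[0,0,20],55],
    [[0,0,0],[0,0,25],55],
    [[0,0,0],[0,0,12],55],
    [[0,0,0],[0,0,5],55],
    [[0,0,0],[0,0,2],55],
    [[0,0,0],[0,0,0],55],
    [[0,0,0],[0,0,0],55],
  ],
)

```text
t: 28.82
eef_pos: [0.5131, -0.2284, 0.0786]
tool_rot: [3.141, 0.056, 0.001]
wrist_force: [0.9, -0.1, -3.8]
opening: 0.0608
```

```bash
python3 -c "
from station import *
from h import *
go(state(),.513,-.2284,.0751)
c=camera('scene');crop(c,140,150,270,260,5,'pics/c8.png')"
```

```text
pos [ 0.5131 -0.2284  0.0786] yaw 0.036 z [ 0.001 -0.    -1.   ] shift mm [-0.1  0.   3.5] turnz -0.0 F [ 0.85 -0.07 -3.85] op 60.8 t 28.82
```

View pics/c8.png

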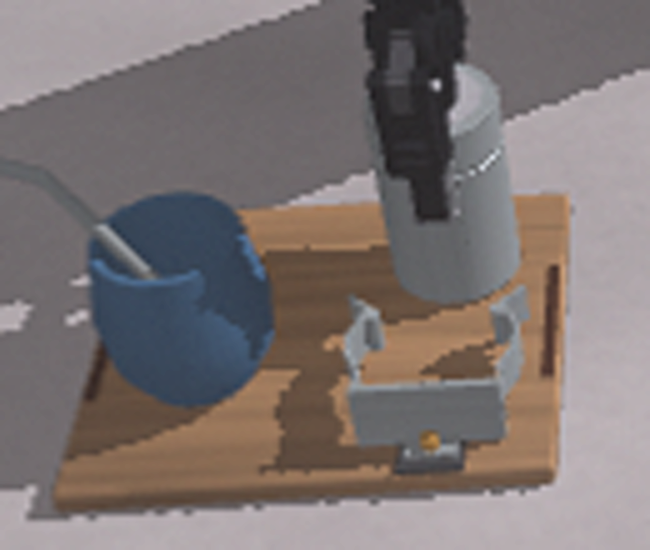

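Run:
```python
from station import *
from h import *
s=camera("scene");t=camera("top")
f=lambda U,V:((U+.5)/5-.5+140,(V+.5)/5-.5+150)
for V,l,r in((272,397,521),(240,392,519)):
    pl,pr=[atz(s,*f(U,V),.0155) for U in(l,r)];print(V,pl.round(4),pr.round(4),((pl+pr)/2).round(4))
print("base near point",atz(s,*f(463,303),.0155).round(4))
for y in (-.2284,): print([np.round((np.array(proj(s,(.513+.0,y,z)))-[140,150])*5+2,0) for z in(.0155,.1155)])
print("clip: bumper",[atz(s,*f(*x),.048).round(4) for x in((349,388),(506,383))],"tips",[atz(s,*f(*x),.042).round(4) for x in((352,297),(524,291))])
```

```text
272 [ 0.5162 -0.2552  0.0155] [ 0.5187 -0.1944  0.0155] [ 0.5175 -0.2248  0.0155]
240 [ 0.4913 -0.261   0.0155] [ 0.4938 -0.1976  0.0155] [ 0.4926 -0.2293  0.0155]
base near point [ 0.5408 -0.2203  0.0155]
[array([453., 266.]), array([424., 102.])]
clip: bumper [array([ 0.633 , -0.2559,  0.048 ]), array([ 0.6326, -0.1873,  0.048 ])] tips [array([ 0.5648, -0.2657,  0.042 ]), array([ 0.5638, -0.1861,  0.042 ])]
```

Request:
apply_moves(
  moves=[
    [[0,0,0],[0,0,1.5],55],
    [[0,0,0],[0,0,1],55],
    [[0,0,0],[0,0,0.5],55],
    [[0,0,0],[0,0,0.4],55],
    [[0,0,0],[0,0,0],55],
    [[0,0,0],[0,0,0],55],
  ],
)

```text
t: 29.72
eef_pos: [0.5129, -0.2283, 0.0752]
tool_rot: [3.141, 0.057, 0.0]
wrist_force: [-4.1, 0.2, 5.2]
opening: 0.0609
```

```bash
python3 w.py
```

```text
[-3.26  0.68  5.55] [0.12 0.12 0.12] [ 0.5129 -0.2283  0.0752] [ 4.800e-01 -5.786e+01 -1.672e+01  1.600e-01 -7.000e-01  1.000e-02] 30.52
```

Request:
apply_moves(
  moves=[
    [[0,0,0],[0,0,-0.4],55],
    [[0,0,0],[2,0,0],55],
    [[0,0,0],[4,0,0],55],
    [[0,0,0],[5,0,0],55],
    [[0,0,0],[5,0,0],55],
    [[0,0,0],[4,0,0],55],
    [[0,0,0],[3,0,0],55],
    [[0,0,0],[2,0,0],55],
    [[0,0,0],[0,0,0],55],
  ],
)

```text
t: 31.65
eef_pos: [0.5382, -0.2274, 0.0752]
tool_rot: [3.141, 0.057, 0.0]
wrist_force: [-3.5, -0.1, 4.8]
opening: 0.0607
```

Request:
apply_moves(
  moves=[
    [[0,0,0],[3,0,0],55],
    [[0,0,0],[3,0,0],55],
    [[0,0,0],[3,0,0],55],
    [[0,0,0],[2,0,0],55],
    [[0,0,0],[0,0,0],55],
  ],
)

```text
t: 32.28
eef_pos: [0.5491, -0.227, 0.0752]
tool_rot: [3.141, 0.057, 0.0]
wrist_force: [-3.7, -0.3, 5.3]
opening: 0.0609
```

Request:
apply_moves(
  moves=[
    [[0,0,0],[2,0,0],55],
    [[0,0,0],[2,0,0],55],
    [[0,0,0],[2,0,0],55],
    [[0,0,0],[0,0,0],55],
  ],
)

```text
t: 32.78
eef_pos: [0.5551, -0.2268, 0.0752]
tool_rot: [3.141, 0.057, 0.0]
wrist_force: [-4.3, -0.0, 4.9]
opening: 0.0611
```

Request:
apply_moves(
  moves=[
    [[0,0,0],[0,0,-0.5],55],
    [[0,0,0],[2,0,0],55],
    [[0,0,0],[2,0,0],55],
    [[0,0,0],[0,0,0],55],
  ],
)

```text
t: 33.28
eef_pos: [0.5584, -0.2267, 0.0753]
tool_rot: [-3.141, -0.057, 0.003]
wrist_force: [-5.2, -1.7, 0.8]
opening: 0.0609
```

Request:
apply_moves(
  moves=[
    [[0,0,0],[2,0,0],55],
    [[0,0,0],[2,0,0],55],
    [[0,0,0],[0,0,0],55],
  ],
)

```text
t: 33.65
eef_pos: [0.5626, -0.2267, 0.0753]
tool_rot: [3.141, 0.057, -0.002]
wrist_force: [-4.8, -2.5, 0.2]
opening: 0.0606
```

Request:
apply_moves(
  moves=[
    [[0,0,0],[2,0,0],55],
    [[0,0,0],[2,0,0],55],
    [[0,0,0],[0,0,0],55],
  ],
)

```text
t: 34.02
eef_pos: [0.566, -0.2264, 0.0753]
tool_rot: [-3.141, -0.057, 0.004]
wrist_force: [-8.0, -2.5, 2.7]
opening: 0.061
```

Request:
apply_moves(
  moves=[
    [[0,0,0],[1.5,0.4,0],55],
    [[0,0,0],[1.5,0.3,0],55],
    [[0,0,0],[0,0,0],55],
  ],
)

```text
t: 34.4
eef_pos: [0.5689, -0.2268, 0.0753]
tool_rot: [-3.14, -0.057, 0.005]
wrist_force: [-9.0, -0.7, 2.5]
opening: 0.0606
```

Request:
apply_moves(
  moves=[
    [[0,0,0],[1.5,0,0],55],
    [[0,0,0],[1.5,0,0],55],
    [[0,0,0],[0,0,0],55],
  ],
)

```text
t: 34.78
eef_pos: [0.5721, -0.2268, 0.0753]
tool_rot: [-3.14, -0.057, 0.004]
wrist_force: [-6.7, -2.2, 3.3]
opening: 0.0608
```

Request:
apply_moves(
  moves=[
    [[0,0,0],[1.5,0,0],55],
    [[0,0,0],[1.5,0,0],55],
    [[0,0,0],[0,0,0],55],
  ],
)

```text
t: 35.15
eef_pos: [0.5753, -0.2267, 0.0753]
tool_rot: [-3.141, -0.057, 0.003]
wrist_force: [-5.3, -1.2, 2.9]
opening: 0.061
```

Request:
apply_moves(
  moves=[
    [[0,0,0],[1.5,0.2,0],55],
    [[0,0,0],[1.5,0.2,0],55],
    [[0,0,0],[0,0,0],55],
  ],
)

```text
t: 35.52
eef_pos: [0.5784, -0.227, 0.0753]
tool_rot: [-3.141, -0.057, 0.003]
wrist_force: [-5.3, -1.2, 1.6]
opening: 0.0609
```

Request:
apply_moves(
  moves=[
    [[0,0,0],[1.5,0,0],55],
    [[0,0,0],[1.5,0,0],55],
    [[0,0,0],[0,0,0],55],
  ],
)

```text
t: 35.9
eef_pos: [0.5817, -0.2269, 0.0753]
tool_rot: [-3.141, -0.057, 0.001]
wrist_force: [-4.2, -1.8, -0.8]
opening: 0.061
```

Request:
apply_moves(
  moves=[
    [[0,0,0],[1.5,0,0],55],
    [[0,0,0],[1,0,0],55],
    [[0,0,0],[0,0,0],55],
  ],
)

```text
t: 36.28
eef_pos: [0.5848, -0.2268, 0.0754]
tool_rot: [3.141, 0.056, 0.001]
wrist_force: [0.1, -0.7, -4.6]
opening: 0.0611
```

Request:
apply_moves(
  moves=[
    [[0,0,0],[1,0,0],55],
    [[0,0,0],[1,0,0],55],
    [[0,0,0],[0,0,0],55],
  ],
)

```text
t: 36.65
eef_pos: [0.5867, -0.2267, 0.0756]
tool_rot: [3.141, 0.057, 0.001]
wrist_force: [-0.7, -0.6, -5.3]
opening: 0.0611
```

Request:
apply_moves(
  moves=[
    [[0,0,0],[1,0,0],55],
    [[0,0,0],[1,0,0],55],
    [[0,0,0],[0,0,0],55],
  ],
)

```text
t: 37.02
eef_pos: [0.5887, -0.2267, 0.0757]
tool_rot: [3.141, 0.057, 0.001]
wrist_force: [0.1, -1.0, -4.4]
opening: 0.0609
```

Request:
apply_moves(
  moves=[
    [[0,0,0],[1,0,0],55],
    [[0,0,0],[0,0,0],55],
  ],
)

```text
t: 37.28
eef_pos: [0.5896, -0.2266, 0.0756]
tool_rot: [3.141, 0.057, 0.0]
wrist_force: [0.6, -0.8, -3.2]
opening: 0.0608
```

Request:
apply_moves(
  moves=[
    [[0,0,0],[1,0,0],55],
    [[0,0,0],[0,0,0],55],
  ],
)

```text
t: 37.52
eef_pos: [0.5906, -0.2266, 0.0756]
tool_rot: [3.141, 0.057, 0.0]
wrist_force: [-0.0, -0.7, -3.8]
opening: 0.0609
```

Request:
apply_moves(
  moves=[
    [[0,0,0],[1,0,0],55],
    [[0,0,0],[0,0,0],55],
  ],
)

```text
t: 37.78
eef_pos: [0.5916, -0.2265, 0.0756]
tool_rot: [3.141, 0.057, 0.0]
wrist_force: [1.5, -0.6, -4.0]
opening: 0.0607
```

Request:
apply_moves(
  moves=[
    [[0,0,0],[1,0,0],55],
    [[0,0,0],[0,0,0],55],
  ],
)

```text
t: 38.02
eef_pos: [0.5926, -0.2265, 0.0756]
tool_rot: [3.141, 0.056, 0.0]
wrist_force: [1.3, -1.6, -3.7]
opening: 0.061
```

Request:
apply_moves(
  moves=[
    [[0,0,0],[1,0,0],55],
    [[0,0,0],[0,0,0],55],
  ],
)

```text
t: 38.28
eef_pos: [0.5936, -0.2265, 0.0756]
tool_rot: [3.141, 0.056, 0.0]
wrist_force: [0.3, -0.5, -4.3]
opening: 0.0608
```

Request:
apply_moves(
  moves=[
    [[0,0,0],[1,0,0],55],
    [[0,0,0],[0,0,0],55],
  ],
)

```text
t: 38.52
eef_pos: [0.5946, -0.2264, 0.0756]
tool_rot: [3.141, 0.057, 0.0]
wrist_force: [0.8, -0.7, -4.7]
opening: 0.0609
```

Request:
apply_moves(
  moves=[
    [[0,0,0],[1,0,0],55],
    [[0,0,0],[0,0,0],55],
  ],
)

```text
t: 38.78
eef_pos: [0.5955, -0.2264, 0.0756]
tool_rot: [3.141, 0.057, 0.0]
wrist_force: [0.7, -0.7, -4.5]
opening: 0.0609
```

Request:
apply_moves(
  moves=[
    [[0,0,0],[1,0,0],55],
    [[0,0,0],[0,0,0],55],
  ],
)

```text
t: 39.02
eef_pos: [0.5957, -0.2263, 0.0756]
tool_rot: [-3.141, -0.057, 0.003]
wrist_force: [-4.4, -1.2, -1.0]
opening: 0.0606
```

Request:
apply_moves(
  moves=[
    [[0,0,0],[1,0,0],55],
    [[0,0,0],[0,0,0],55],
  ],
)

```text
t: 39.28
eef_pos: [0.5959, -0.2263, 0.0755]
tool_rot: [-3.14, -0.057, 0.006]
wrist_force: [-9.4, -2.3, 1.5]
opening: 0.0606
```

Request:
apply_moves(
  moves=[
    [[0,0,0],[0.7,0,0],55],
    [[0,0,0],[0,0,0],55],
  ],
)

```text
t: 39.52
eef_pos: [0.596, -0.2262, 0.0755]
tool_rot: [-3.14, -0.057, 0.008]
wrist_force: [-12.6, -1.8, 2.8]
opening: 0.0607
```

The force climbs steeply at x=0.596, where the picture puts home, so this is the bumper. I'll relax the push and let go.

Request:
apply_moves(
  moves=[
    [[0,0,0],[-1.2,0,0],55],
    [[0,0,0],[-1,0,0.3],55],
    [[0,0,0],[0,0,0],55],
    [[0,0,0],[0,0,0],62],
    [[0,0,0],[0,0,0],66],
    [[0,0,0],[0,0,0],75],
    [[0,0,0],[0,0,0],85],
    [[0,0,0],[0,0,0],85],
    [[0,0,0],[0,0,0],85],
  ],
)

```text
t: 40.65
eef_pos: [0.596, -0.2264, 0.0753]
tool_rot: [3.141, 0.057, 0.0]
wrist_force: [-0.8, -0.3, -0.1]
opening: 0.0851
```

Request:
apply_moves(
  moves=[
    [[0,0,0],[0,0,-10],85],
    [[0,0,0],[0,0,-30],85],
    [[0,0,0],[0,0,-40],85],
    [[0,0,0],[0,0,-40],85],
    [[0,0,0],[-30,-20,-20],85],
    [[0,0,0],[-40,-40,0],85],
    [[0,0,0],[-40,-40,0],85],
    [[0,0,0],[-20,-40,0],85],
    [[0,0,0],[0,-40,0],85],
    [[0,0,0],[0,-20,0],85],
    [[0,0,0],[0,0,0],85],
  ],
)

```text
t: 42.02
eef_pos: [0.4588, -0.0303, 0.216]
tool_rot: [3.141, 0.06, 0.002]
wrist_force: [0.5, -0.0, -0.0]
opening: 0.0849
```

```bash
python3 -c "
from station import *
from h import *
go(state(),0,0,0)
t=camera('top');s=camera('scene');
a=cv2.resize(t['frame'][165:245,360:460],None,fx=4,fy=4,interpolation=2);b=cv2.resize(s['frame'][150:250,140:265],None,fx=4,fy=4,interpolation=2)
im=np.zeros((400,900,3),'uint8');im[:320,:400]=a;im[:400,400:900]=b
cv2.imwrite('pics/c9.png',np.clip(im[:,:,::-1][:, :]*1.4,0,255)[:, :800])"
```

```text
pos [ 0.4588 -0.0303  0.216 ] yaw 0.0381 z [ 0.001 -0.    -1.   ] shift mm [-457.5  -47.8  215.5] turnz 0.0021 F [ 0.53 -0.01 -0.03] op 84.9 t 42.02[ WARN:0@2.021] global loadsave.cpp:1063 imwrite_ Unsupported depth image for selected encoder is fallbacked to CV_8U.
```

View pics/c9.png

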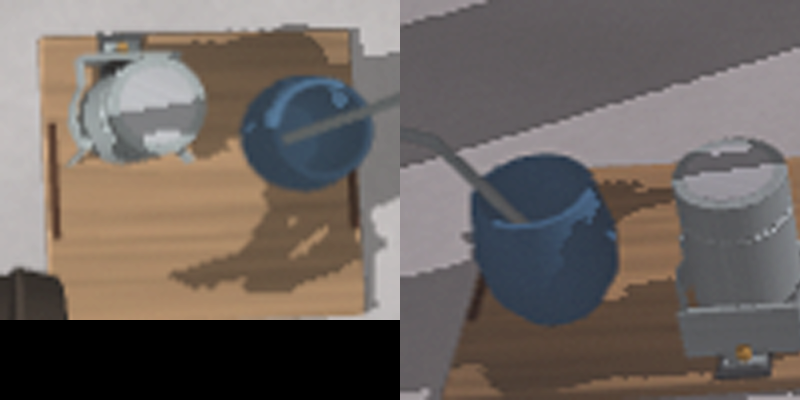

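The tin stands upright in the clip, against the bumper plate (top at (156,92) in the left crop), and the cup hasn't moved. One last check of its position, then I hand in.

```bash
python3 -c "
from station import *
from h import *
t=camera('top');s=camera('scene')
a=((156.5)/4-.5+360,(92.5)/4-.5+165);b=((730-400+.5)/4-.5+140,(176.5)/4-.5+150)
print(tri((t,*a),(s,*b)))
print('tips',[atz(t,(u+.5)/4+359.5,(v+.5)/4+164.5,.042).round(4) for u,v in((72,162),(189,158))])
print(finish_job())"
```

```text
(array([ 0.60269406, -0.22310044,  0.11770483]), np.float64(0.0010159243138929861))
tips [array([ 0.5638, -0.1863,  0.042 ]), array([ 0.5675, -0.2653,  0.042 ])]
the job is handed in; nothing more can be done
None
```

I sorted the tins by weight in the hand, stood the two empties in the refill box, and clipped the full one on the mate tray. The job was handed in after about 42 s; handing in reports no verdict.

- **Weights:** The three tins read 1.4, 1.7 and 3.9 N, so the middle one on the surface was the full one. The red look-alike was not touched.
- **Empties:** Both were lowered to the box floor and then released. A picture taken afterwards shows both upright inside the box. I felt floor contact clearly for the second tin. I did not feel it for the first; I estimate it was within a millimetre of the floor when let go.
- **Full tin:** It was stood on the board and slid in. The push peaked at about 9 N, fell to nothing as the jaws drew the tin in, then climbed steeply to about 12.6 N at the bumper (x = 0.596). That is where the pictures had put home. I eased the push off, opened the gripper and moved clear.
- **Last checks:** The tin stands upright in the clip, with the bumper plate against it, and nothing was held or touched at the end. The cup looks where it was, and the arm never went near the remote or keys.
- **What disagreed or was not checked:**
  - The last two-view fix of the tin's top was about 6 mm off in x, and about 6 mm high. I trust the felt position more, because that reading came from a coarse crop.
  - The jaw angles were not measured. The jaw tips look 79 mm apart, against about 75 to 80 mm before the tin went in, so this view does not settle how far they closed.

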